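Slide the stone coaster off the shelf end into the storage box

ROBOT

A 6-joint arm with a two-finger parallel gripper is mounted at the origin on the work surface. World frame = base frame: x ahead of the robot, y to its left, z up, the work surface at z = 0. Lengths are in m, angles in rad, forces in N, time in s.
With the tool pointing down it reaches from about 0.25 to 0.775 m from the base axis. Payload 4 kg.
Tool frame: the origin (TCP) lies at the very end of the fingers, on their centre line; the grasp point (between the pads) lies 19 mm behind it; y points along the fingers, x is the direction in which the jaws open and shut, and the axes are right-handed (so a half turn about y gives the same grasp; the last joint's range is limited). The gripper opens to 94 mm and grips with 3 to 60 N. Pads are 16 mm wide; open, the fingers measure 119 mm over their backs; the gripper's body (75 mm by 177 mm) begins 78 mm behind the grasp point.
Start: joints at [1.044, 0.087, 1.371, -0, 1.684, -0.103], TCP at [0.226, 0.501, 0.206] pointing down, gripper open.
Joint ranges: [-3.1, 3.1], [-0.76, 2.03], [0.27, 2.55], [-1.08, 4.22], [0.17, 2.65], [-2.57, 2.57]. Speed limits (rad/s): [2.79, 2.79, 3.14, 3.14, 3.14, 3.14].

INTERFACE

Orientations are given as [roll, pitch, yaw] about the fixed x, y, z axes, in that order (R = Rz(yaw) Ry(pitch) Rx(roll)).
In Python, from bench import robot gives the robot as it stands.
- The arm moves only by the shell command python3 -m handwheel 'ROWS' [OPENING]. ROWS is JSON, a list of rows, each an object with "delta_pos": the shift along the tool's x, y, z in mm, a list of three; "yaw": the turn about the tool's y in rad. A call has 1 to 12 rows; each row is the pose to reach, as a shift and turn from the pose commanded when the call began, along the tool's axes at that moment; what a row does not reach only later rows make up. A row lasts 1/10 s, in which the tool goes at most 50 mm and 8.59 degrees, less where a joint would pass 70% of its speed; a pose out of reach is approached as far as the arm can. A call with a gripper value outside its range is refused whole. OPENING is the closure in counts, from 0 (fully open) to 255 (shut), set as the call begins (- or left out, the last holds). The fingers move at their own pace and stop on an object; the grip force is fixed at half the most. Time passes only in rows, so rows that repeat a pose let the fingers close. It gives the time, the measured TCP pose, the force and the opening at its end, in the units of the state.
- robot.get_obs(): the state, without advancing time (a new reading comes with each control period).
- robot.snapshot(name): name is "scene" or "top"; returns a dict with "image" (420x560x3 uint8, red, green, blue), "fx", "fy", "cx", "cy" (pixels), "rvec" (rotation vector, rad) and "tvec" (3), from world to camera coordinates, as OpenCV has them. Camera axes: x right, y down, z forward; pixel columns grow to the right and rows downward; lengths in m; the calibration is good to about 2 mm. A picture is of the moment at which its call begins. There is no depth.
- robot.close_job(): hands the job in, once; it reports no verdict.
The state is a dict: "time": time; "joint_positions": joint angles; "qvel": joint speeds; "joint_torque": joint torques, N m; "tool_pos": TCP position; "ee_rot": TCP orientation; "wrist_force": force on the tool from outside, world axes, zero at the start; "wrist_torque": the same for the moment, N m; "width": finger opening in m.
Only numpy, scipy, OpenCV 4.12 (cv2) and the standard library are available. Lean on these libraries where they do the work, as an engineer would, in place of code of your own. Each camera call takes 0.05 s, during which the arm holds its last target.

TASK

Slide the white storage box along the counter, under the end of the oak shelf, until it sits squarely against the stop below the shelf. Then slide the stone coaster flat out of its tray and over the end of the shelf so that it drops into the box. Be gentle: neither the stop nor the coaster stands hard pressing, and the other things on the shelf and counter must stay where they are.

Things in the scene. Friction and masses are not known exactly. Their poses are not given: they have to be found in the camera images.
- shelf: fixed oak shelf board, 220 mm deep (its x), 420 mm long (its y), top 120 mm and underside 94 mm above the counter. Origin on the counter (z = 0), straight below the middle of the brink, the straight end edge at the board's +y end; +y points out over the brink, z up. The board spans y = -420 to 0 mm.
- brink (a point): middle of the brink, at the top surface of the shelf (120 mm above the counter)
- crosspiece (a point): middle of the steel crosspiece below the shelf, 90 mm inside the brink, 35 mm above the counter. It carries a black rubber stop facing +y, 120 mm wide, 15 to 55 mm above the counter. The stop is screwed in or out: its face lies 33 to 57 mm inside the brink (shelf y -57 to -33 mm), exactly where is not reported. Rigid; shoving the box on it above 25 N breaks it loose.
- tray: fixed U of dark wooden battens, 12 mm wide, 10 mm high, on the shelf top, without a floor; holds the coaster with 2 to 7 mm of play and is open towards the brink (+y). Origin on the shelf top at the middle of the coaster's place; axes as the shelf's. The side battens end 45 mm from the origin towards the brink.
- coaster: loose flat slab of pale pressed stone, 90 x 90 x 10 mm, about 0.16 kg; origin at its centre, 5 mm above the shelf when flat. Flush with the tray's battens, so no finger fits behind or beside it: draw it out by pressing on its top and dragging; a press of 4 to 10 N suffices.
- coaster_top (a point): middle of the coaster's top face. Stiff: half a millimetre deeper means about 10 N more; the stone cracks above 25 N of fingertip force.
- box: loose open white plastic box with grey latches on its x sides, 190 mm (x) by 180 mm (y), 75 mm high, walls and floor 5 mm, about 0.5 kg; origin at the centre of its underside. Starts beyond the brink, roughly square to it; slides 40 to 120 mm towards the shelf's -y, under the board, until its -y wall lies flat on the stop. Sliding takes 1 to 5 N; two spread fingertips keep it square.
- incense_holder: bystander: blue ceramic incense holder, 72 mm wide, 42 mm high, on the shelf; origin at its underside
- glass_dish: bystander: small greenish glass dish, 80 mm wide, 28 mm high, on the shelf; origin at its underside
- toothbrush: bystander: bamboo toothbrush, 170 mm long (along its y), lying on the shelf beside the tray; origin at its underside
- ice_roller: bystander: ice roller with a blue barrel (44 mm) and white handle, lying on the counter beyond the box; origin below the middle of the barrel
Mind the look-alikes: they are no part of the job. Of the things like the coaster, leave any that is pink or yellow; of the rest the larger one is meant.

How it is judged:
By the outcome, as a careful person would: the job done as asked, in the order asked, and still so for the second after the job is handed in, with the robot touching nothing.
It also fails if it takes over 72 s, if anything falls off the work surface, if the arm or the gripper's body presses on something with over 40 N, if the wrist force passes 120 N, or if a joint passes its speed limit or range.

## Working session

There is one attempt and no reset: what is moved stays moved. The work goes in short steps, Python scripts to look and compute and a shell command to move; the robot and the scene stay as the last step left them, time stands still between calls to the robot, and variables do not carry over. Pictures are saved under pics/ and viewed, and the job is handed in when it is done.

```bash
ls; mkdir -p pics
python3 - <<'E'
from bench import robot
import cv2, pickle, numpy as np
np.set_printoptions(precision=4,suppress=True)
o=robot.get_obs();print(o)
for n in("scene","top"):
    s=robot.snapshot(n);pickle.dump(s,open(n+"0.pkl","wb"))
    cv2.imwrite(f"pics/{n}0.png",s["image"][:,:,::-1]);print({k:v for k,v in s.items() if k!="image"})
E
```

```text
pics
{'time': 0.0, 'joint_positions': array([ 1.0439,  0.088 ,  1.3722, -0.    ,  1.6836, -0.1031]), 'qvel': array([-0.0007,  0.0002,  0.    , -0.0002, -0.0008,  0.0016]), 'joint_torque': array([ -0.0005, -34.0176, -30.2426,   0.0717,   0.0328,  -0.0001]), 'tool_pos': array([0.2259, 0.5009, 0.2043]), 'ee_rot': array([-1.5706,  0.0022,  1.147 ]), 'wrist_force': array([ 0.6712, -0.7305,  1.0256]), 'wrist_torque': array([0.0067, 0.0018, 0.0069]), 'width': 0.09407541234040763}
{'fx': 497.1207462600676, 'fy': 497.1207462600676, 'cx': 284.9012304537353, 'cy': 208.89031905675643, 'rvec': array([ 1.2094,  2.1608, -1.0535]), 'tvec': array([ 0.3488, -0.1496,  1.4234])}
{'fx': 423.17424393714424, 'fy': 423.17424393714424, 'cx': 282.64312287269024, 'cy': 204.3149483152337, 'rvec': array([ 2.1721, -2.1793,  0.059 ]), 'tvec': array([-0.0668,  0.5388,  1.0539])}
```

```bash
python3 -m handwheel --help | head -30
```

```text
invalid input: not JSON, or not a number
```

View pics/scene0.png

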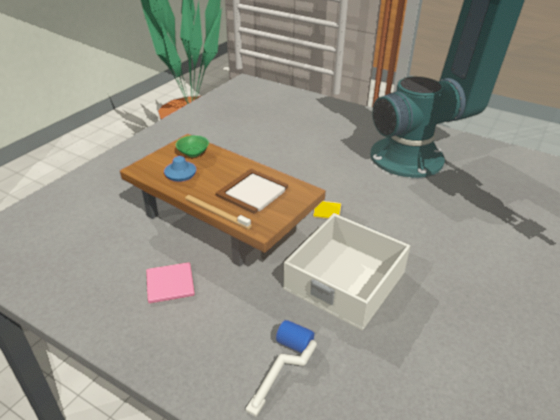

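View pics/top0.png

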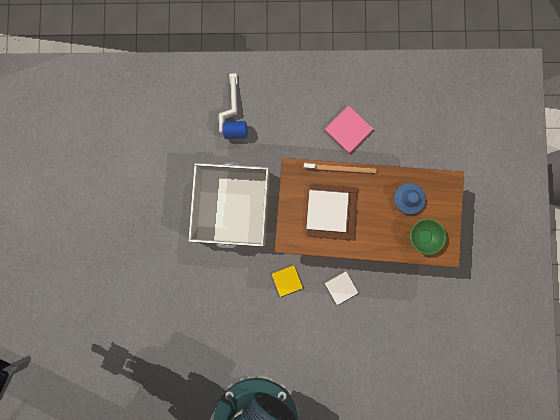

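The top view shows the box at (230,205) left of the shelf, whose brink is the edge at about (278,205). Things that could pass for the coaster:
- white slab in the tray (327,211)
- small white slab on the counter (341,288)
- pink slab (349,129)
- yellow slab (287,281)

By the description it is the one in the tray, the larger of the two pale ones.

```bash
cat > h.py <<'E'
import numpy as np, cv2, pickle
np.set_printoptions(precision=4,suppress=True)
def cam(s):
    R,_=cv2.Rodrigues(np.array(s["rvec"]));K=np.array([[s["fx"],0,s["cx"]],[0,s["fy"],s["cy"]],[0,0,1]]);return K,R,np.array(s["tvec"])
def ray(s,px,z):
    K,R,t=cam(s);c=-R.T@t;px=np.atleast_2d(px).astype(float)
    d=(R.T@np.linalg.inv(K)@np.c_[px,np.ones(len(px))].T).T
    return c+d*((z-c[2])/d[:,2])[:,None]
def proj(s,P):
    K,R,t=cam(s);return cv2.projectPoints(np.atleast_2d(P).astype(float),np.array(s["rvec"]),t,K,None)[0][:,0]
E
python3 - <<'E'
from h import *
for n in("top","scene"):
    s=pickle.load(open(n+"0.pkl","rb"));K,R,t=cam(s);print(n,"campos",-R.T@t,"tcp px",proj(s,[.226,.501,.206]))
s=pickle.load(open("top0.pkl","rb"));im=s["image"];hsv=cv2.cvtColor(im,cv2.COLOR_RGB2HSV)
# wood
def big(m,lo=30):
    cs,_=cv2.findContours(m,cv2.RETR_EXTERNAL,cv2.CHAIN_APPROX_NONE);return [c for c in sorted(cs,key=cv2.contourArea,reverse=True) if cv2.contourArea(c)>lo]
wood=cv2.inRange(hsv,(5,90,40),(20,255,255))
c=big(wood)[0];h=cv2.convexHull(c);q=cv2.approxPolyDP(h,6,True)[:,0];print("shelf hull",q.tolist());
print(ray(s,q,.12)[:,:2]);r=cv2.minAreaRect(c);print(r)
wh=cv2.inRange(hsv,(0,0,180),(180,60,255));
for c in big(wh,200):
    r=cv2.minAreaRect(c);print("white",r)
    b=cv2.boxPoints(r);P=ray(s,b,.13)[:,:2];print(P.mean(0),np.linalg.norm(P-np.roll(P,1,0),axis=1))
a=cv2.resize(im[150:300,180:380],None,fx=4,fy=4,interpolation=cv2.INTER_CUBIC);cv2.imwrite("pics/crop0.png",a[:,:,::-1])
E
```

```text
top campos [ 0.461  -0.088   1.0887] tcp px [[  5.6128 349.846 ]]
scene campos [1.2308 0.3217 0.7428] tcp px [[635.3831 191.0894]]
shelf hull [[282, 158], [463, 172], [458, 267], [275, 252]]
[[ 0.6387 -0.0692]
 [ 0.6038 -0.4837]
 [ 0.388  -0.4654]
 [ 0.4225 -0.0527]]
((369.9887390136719, 211.97207641601562), (185.36465454101562, 96.11699676513672), 4.635463237762451)
white ((227.88497924804688, 203.72567749023438), (74.36824035644531, 79.55673217773438), 3.8140745162963867)
[0.533  0.0543] [0.1688 0.182  0.1711 0.1812]
white ((326.9617614746094, 210.49705505371094), (39.11521911621094, 39.03852081298828), 4.398705005645752)
[ 0.5163 -0.1709] [0.0881 0.0887 0.0887 0.0885]
white ((340.984619140625, 287.7230529785156), (24.80694580078125, 24.31080436706543), 60.2551155090332)
[ 0.3433 -0.2004] [0.0546 0.0545 0.0547 0.0542]
white ((552.0, 117.0), (18.0, 14.0), 90.0)
[ 0.7277 -0.6851] [0.0418 0.0316 0.0418 0.0315]
white ((552.5, 139.0), (20.0, 13.0), 90.0)
[ 0.6768 -0.6838] [0.0461 0.0292 0.0461 0.0291]
white ((229.50001525878906, 102.5), (14.794672966003418, 59.90629577636719), 14.03624439239502)
[0.7679 0.0519] [0.0344 0.1411 0.0347 0.141 ]
```

View pics/crop0.png

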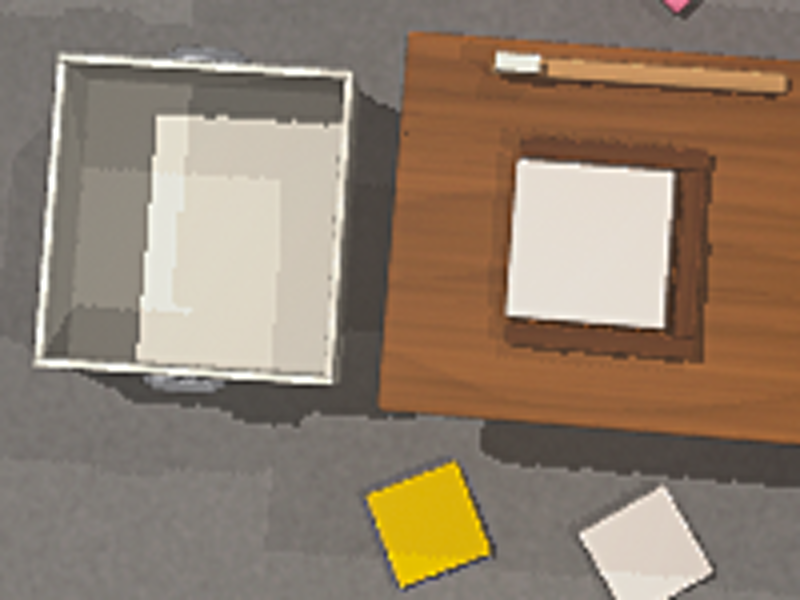

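The crop confirms it: the pale 88 mm slab lies in the tray with its open side to the left (brink), and the loose pale one measures only 54 mm. Next I fit the box rim and the brink.

Run:
```python
from h import *
s=pickle.load(open("top0.pkl","rb"));im=s["image"];hsv=cv2.cvtColor(im,cv2.COLOR_RGB2HSV)
m=cv2.inRange(hsv,(5,90,40),(20,255,255))
def edge(m,pa,pb,ax,d):  # first mask px along lines
    pts=[]
    for k in range(pa,pb):
        v=np.where(m[k]>0)[0] if ax=='row' else np.where(m[:,k]>0)[0]
        v=v[(v>200)&(v<480)] if ax=='row' else v[(v>140)&(v<280)]
        e=v.min()-.5 if d<0 else v.max()+.5
        pts.append((e,k) if ax=='row' else (k,e))
    return np.array(pts,float)
def fit(P): 
    vx,vy,x,y=cv2.fitLine(P[:,:2].astype(np.float32),cv2.DIST_HUBER,0,.001,.001).ravel();return np.array([x,y]),np.array([vx,vy])
br=fit(ray(s,edge(m,170,240,'row',-1),.12)); tp=fit(ray(s,edge(m,310,440,'col',-1),.12)); bt=fit(ray(s,edge(m,310,440,'col',1),.12))
def X(a,b):
    t=np.linalg.solve(np.c_[a[1],-b[1]],b[0]-a[0]);return a[0]+t[0]*a[1]
A,B=X(br,tp),X(br,bt);print("brink corners",A,B,np.linalg.norm(A-B));O=(A+B)/2
for n,l in(("brink",br),("top",tp),("bot",bt)):print(n,l[1])
u=bt[1]+tp[1]*np.sign(tp[1]@bt[1]);u/=np.linalg.norm(u);u*=np.sign(u[1]);yaw=-np.arctan2(u[0],u[1]);print("O",O,"ydir",u,"yaw",yaw)
ex=np.array([u[1],-u[0]])
S=lambda P:np.c_[(np.asarray(P)[:,:2]-O)@ex,(np.asarray(P)[:,:2]-O)@u]*1000
c=np.array([(60,53),(354,71),(334,384),(34,367)])/4+[180-.4,150-.4]
P=ray(s,c,.075);print("box rim world",P[:,:2],"shelf mm",S(P),"c",P.mean(0),"sides",np.linalg.norm(P-np.roll(P,1,0),axis=1))
w=P[0]-P[1];print("box y-edge yaw",-np.arctan2(w[0],w[1]),-np.arctan2(*(P[3]-P[2])[:2]), "x-edge yaw",np.arctan2(*(P[0]-P[3])[[1,0]]),np.arctan2(*(P[1]-P[2])[[1,0]]))
P=ray(s,cv2.boxPoints(((326.96,210.5),(40,40),4.4)),.13);print("coaster shelf mm",S(P),S(P).mean(0))
r=ray(s,[(234,130),(220,121)],.022);print("roller",r)
np.savez("geo.npz",O=O,u=u,ex=ex,yaw=yaw)
s=pickle.load(open("scene0.pkl","rb"));print("check scene proj: brink corners",proj(s,np.c_[[A,B],[.12,.12]]),"box rim",proj(s,np.c_[ray(pickle.load(open('top0.pkl','rb')),c,.075)]))
```

```text
brink corners [ 0.6406 -0.0684] [ 0.4222 -0.0497] 0.21921846
brink [ 0.9963 -0.0854]
top [0.0838 0.9965]
bot [0.0839 0.9965]
O [ 0.5314 -0.059 ] ydir [0.0839 0.9965] yaw -0.083948754
box rim world [[ 0.6364  0.144 ]
 [ 0.6243 -0.0346]
 [ 0.4359 -0.0227]
 [ 0.4464  0.1573]] shelf mm [[  87.5944  211.1186]
 [  90.589    32.0955]
 [ -98.1714   28.23  ]
 [-102.7612  208.4216]] c [0.5358 0.061  0.075 ] sides [0.1904 0.179  0.1888 0.1803]
box y-edge yaw -0.06722248035416226 -0.058482432140492466 x-edge yaw -0.0697817433082717 -0.06347322153274669
coaster shelf mm [[ -51.263   -67.5765]
 [  39.6256  -67.5247]
 [  39.8089 -158.2249]
 [ -50.8773 -157.6732]] [  -5.6764 -112.7498]
roller [[0.7301 0.0557 0.022 ]
 [0.7538 0.0919 0.022 ]]
check scene proj: brink corners [[264.4372 242.2328]
 [326.3392 188.9293]] box rim [[366.1918 301.9284]
 [283.8272 261.1001]
 [333.0641 212.5976]
 [410.0676 244.3703]]
```

```bash
cat >> h.py <<'E'
g=None
try:
    g=np.load("geo.npz")
except Exception: pass
def S2W(x,y,z=0): # shelf mm -> world m
    p=g["O"]+g["ex"]*x/1e3+g["u"]*y/1e3; return np.array([p[0],p[1],z])
def W2S(p): p=np.asarray(p)[:2]-g["O"]; return np.array([p@g["ex"],p@g["u"]])*1e3
def delta(o,target):
    from scipy.spatial.transform import Rotation as Ro
    R=Ro.from_euler("xyz",o["ee_rot"]).as_matrix()
    return R.T@(target-o["tool_pos"])*1e3
def st(o):
    from scipy.spatial.transform import Rotation as Ro
    R=Ro.from_euler("xyz",o["ee_rot"]).as_matrix(); sh=W2S(o["tool_pos"])
    f=o["wrist_force"]
    print("t",o["time"],"shelf",sh,"z",o["tool_pos"][2]*1e3,"rpy",o["ee_rot"],"yawerr",np.arctan2(R[1,0],R[0,0])-g["yaw"],"F(sx,sy,z)",f[:2]@g["ex"],f[:2]@g["u"],f[2],"w",o["width"])
E
python3 - <<'E'
from h import *
from bench import robot
o=robot.get_obs();st(o);t=S2W(-5.7,243,.206);print(t,delta(o,t))
s=pickle.load(open("scene0.pkl","rb"));im=s["image"].copy()[150:330,230:430]
im=cv2.resize(im,None,fx=4,fy=4,interpolation=cv2.INTER_CUBIC)
for P in [S2W(-110,0,.12),S2W(110,0,.12),S2W(-51,-67,.13),S2W(39,-67,.13),S2W(39,-158,.13),[.6364,.144,.075],[.6243,-.0346,.075],[.4359,-.0227,.075],[.4464,.1573,.075]]:
    q=(proj(s,P)[0]-[230,150]+.5)*4;cv2.circle(im,tuple(int(v) for v in q),5,(255,0,0),2)
cv2.imwrite("pics/ov.png",im[:,:,::-1][:600,:800])
E
```

```text
t 0.1 shelf [-351.2919  532.3444] z 204.4253590682215 rpy [-1.5706  0.002   1.147 ] yawerr 1.2309184022402981 F(sx,sy,z) -0.20067481769716966 -0.45846289257212164 -0.21501638010086987 w 0.09404797681203435
[0.5461 0.1836 0.206 ] [-157.5847   -1.333  -422.2816]
```

View pics/ov.png

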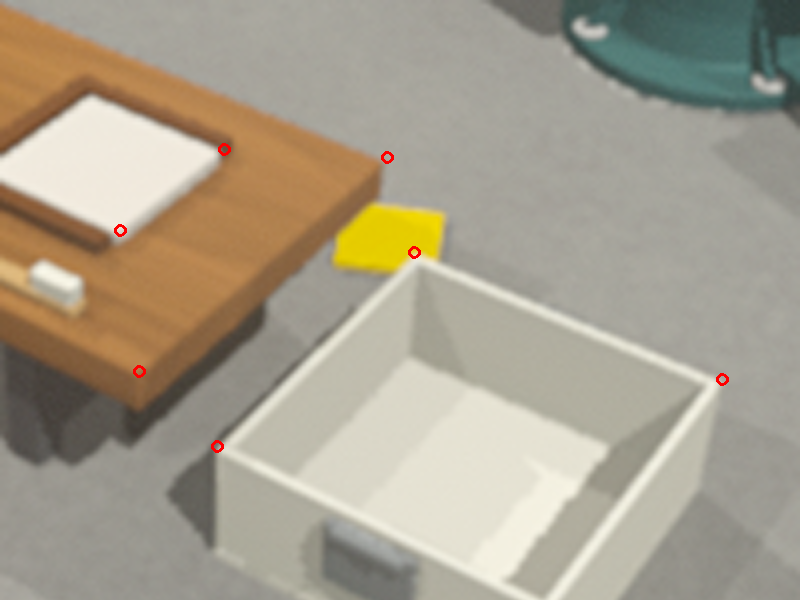

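In this overlay the top-view points fall within about 2 px of the brink corners, coaster and box rim in the scene view. That agrees with the calibration, so I move in.

```bash
python3 -m handwheel '[{"delta_pos":[-15,0,-40],"yaw":0.13},{"delta_pos":[-30,0,-80],"yaw":0.26},{"delta_pos":[-45,0,-120],"yaw":0.39},{"delta_pos":[-60,0,-160],"yaw":0.52},{"delta_pos":[-75,0,-200],"yaw":0.65},{"delta_pos":[-90,0,-240],"yaw":0.78},{"delta_pos":[-105,0,-280],"yaw":0.91},{"delta_pos":[-120,0,-320],"yaw":1.04},{"delta_pos":[-135,0,-360],"yaw":1.15},{"delta_pos":[-147,0,-395],"yaw":1.231},{"delta_pos":[-157.6,-1,-422],"yaw":1.231},{"delta_pos":[-157.6,-1,-422],"yaw":1.231}]' 0
python3 - <<'E'
from h import *
from bench import robot
o=robot.get_obs();st(o);t=S2W(-5.7,243,.03);print(delta(o,t))
E
```

```text
time: 1.3
tool_pos: [0.5478, 0.1812, 0.2052]
ee_rot: [-1.572, 0.001, -0.089]
wrist_force: [0.3, 0.3, 0.1]
width: 0.0941
t 1.3 shelf [ -3.7555 240.7066] z 205.18351231086154 rpy [-1.5724  0.0011 -0.0888] yawerr -0.0048279317076560385 F(sx,sy,z) 0.2551913502973783 0.34132076119169485 0.07141089834273395 w 0.09410632020837335
[ -1.764  175.1818   2.5583]
```

```bash
python3 -m handwheel '[{"delta_pos":[-1,35,1],"yaw":0},{"delta_pos":[-2,75,2],"yaw":0},{"delta_pos":[-2,115,2],"yaw":0},{"delta_pos":[-2,150,2],"yaw":0},{"delta_pos":[-2,170,2],"yaw":0},{"delta_pos":[-2,175,2],"yaw":0},{"delta_pos":[-2,175,2],"yaw":0},{"delta_pos":[-2,175,2],"yaw":0}]'
python3 - <<'E'
from h import *
from bench import robot
o=robot.get_obs();st(o)
E
```

```text
time: 2.1
tool_pos: [0.5451, 0.187, 0.0332]
ee_rot: [-1.57, -0.003, -0.083]
wrist_force: [0.4, -0.8, 1.0]
width: 0.0941
t 2.1 shelf [ -6.9388 246.3369] z 33.18357885830359 rpy [-1.5697 -0.0026 -0.0835] yawerr 0.00045515211113879295 F(sx,sy,z) 0.4265444237848187 -0.7508680161782787 0.9548875366731946 w 0.09408113114652282
```

```bash
python3 -m handwheel '[{"delta_pos":[0,0,-6],"yaw":0},{"delta_pos":[0,0,-11],"yaw":0},{"delta_pos":[0,0,-15],"yaw":0},{"delta_pos":[0,0,-18],"yaw":0},{"delta_pos":[0,0,-21],"yaw":0},{"delta_pos":[0,0,-24],"yaw":0},{"delta_pos":[0,0,-27],"yaw":0},{"delta_pos":[0,0,-30],"yaw":0},{"delta_pos":[0,0,-33],"yaw":0},{"delta_pos":[0,0,-36],"yaw":0}]'
python3 - <<'E'
from h import *
from bench import robot
o=robot.get_obs();st(o)
s=robot.snapshot("scene");cv2.imwrite("pics/s1.png",s["image"][:,:,::-1])
E
```

```text
time: 3.1
tool_pos: [0.5412, 0.1505, 0.0315]
ee_rot: [-1.57, -0.0, -0.084]
wrist_force: [0.9, 1.2, 0.1]
width: 0.0939
t 3.1 shelf [ -7.811  209.6221] z 31.534968140585942 rpy [-1.5703 -0.     -0.0839] yawerr 6.647695902105288e-05 F(sx,sy,z) 0.8429726951413615 1.2686694342234786 0.07251088061876851 w 0.09385418628017561
```

View pics/s1.png

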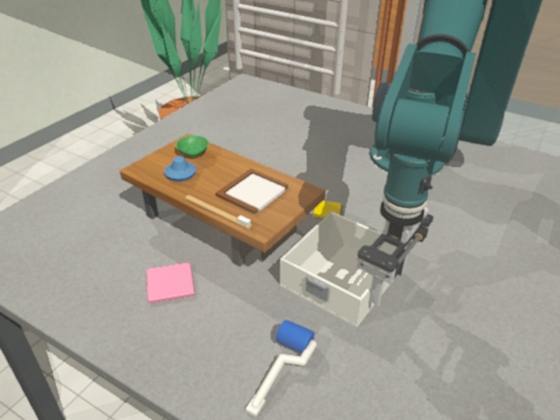

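```bash
python3 -m handwheel '[{"delta_pos":[0,0,-4],"yaw":0},{"delta_pos":[0,0,-8],"yaw":0},{"delta_pos":[0,0,-12],"yaw":0},{"delta_pos":[0,0,-16],"yaw":0},{"delta_pos":[0,0,-20],"yaw":0},{"delta_pos":[0,0,-24],"yaw":0},{"delta_pos":[0,0,-28],"yaw":0},{"delta_pos":[0,0,-32],"yaw":0},{"delta_pos":[0,0,-36],"yaw":0},{"delta_pos":[0,0,-40],"yaw":0},{"delta_pos":[0,0,-43],"yaw":0}]'
python3 - <<'E'
from h import *
from bench import robot
o=robot.get_obs();st(o)
s=robot.snapshot("top");cv2.imwrite("pics/t2.png",cv2.resize(s["image"][100:300,150:400],None,fx=3,fy=3)[:,:,::-1]);pickle.dump(s,open("t2.pkl","wb"))
E
```

```text
time: 4.25
tool_pos: [0.5376, 0.1073, 0.0315]
ee_rot: [-1.571, -0.0, -0.084]
wrist_force: [-0.3, 0.9, 1.2]
width: 0.0941
t 4.25 shelf [ -7.744  166.2178] z 31.51510685854115 rpy [-1.5707 -0.0001 -0.0841] yawerr -0.00018104252374863405 F(sx,sy,z) -0.3270350858501724 0.8894803274823461 1.2222236456900069 w 0.0940949153732817
```

View pics/t2.png

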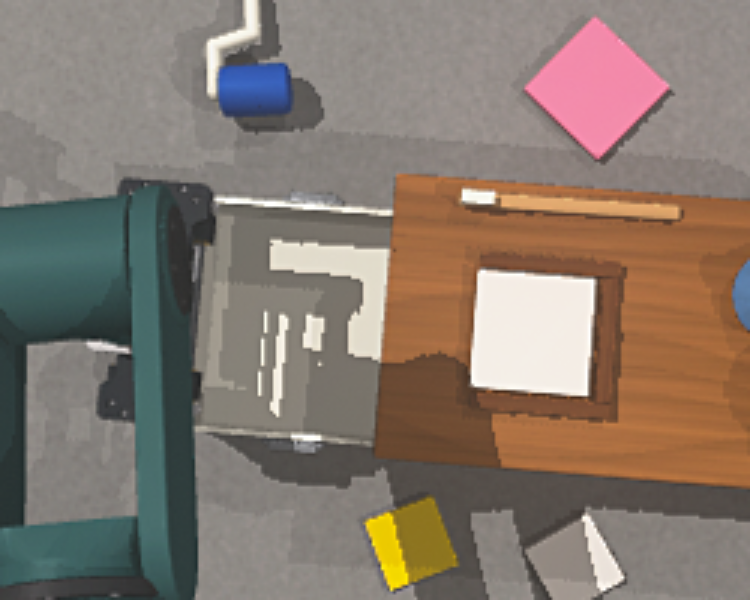

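```bash
cat > chk.py <<'E'
import sys
from h import *
from bench import robot
o=robot.get_obs();f=o["wrist_force"];sy=f[:2]@g["u"];print("%.2f y %.1f z %.1f F %.1f %.1f %.1f"%(o["time"],W2S(o["tool_pos"])[1],o["tool_pos"][2]*1e3,f[:2]@g["ex"],sy,f[2]))
sys.exit(1 if abs(sy)>float(sys.argv[1]) else 0)
E
python3 -m handwheel '[{"delta_pos":[0,0,-1],"yaw":0},{"delta_pos":[0,0,-2],"yaw":0},{"delta_pos":[0,0,-3],"yaw":0}]' >/dev/null; python3 chk.py 4.5 && python3 -m handwheel '[{"delta_pos":[0,0,-1],"yaw":0},{"delta_pos":[0,0,-2],"yaw":0},{"delta_pos":[0,0,-3],"yaw":0}]' >/dev/null; python3 chk.py 4.5 && python3 -m handwheel '[{"delta_pos":[0,0,-0.5],"yaw":0},{"delta_pos":[0,0,-1],"yaw":0}]' >/dev/null && python3 chk.py 4.5 && python3 -m handwheel '[{"delta_pos":[0,0,-0.5],"yaw":0},{"delta_pos":[0,0,-1],"yaw":0}]' >/dev/null && python3 chk.py 4.5 && python3 -m handwheel '[{"delta_pos":[0,0,-0.5],"yaw":0},{"delta_pos":[0,0,-1],"yaw":0}]' >/dev/null && python3 chk.py 4.5 && python3 -m handwheel '[{"delta_pos":[0,0,-0.5],"yaw":0},{"delta_pos":[0,0,-1],"yaw":0}]' >/dev/null && python3 chk.py 4.5
```

```text
4.60 y 163.7 z 31.5 F 0.6 0.9 0.9
4.90 y 160.6 z 31.5 F -0.5 1.5 1.1
5.10 y 159.5 z 31.5 F -0.3 1.6 -0.6
5.30 y 158.5 z 31.5 F -1.0 1.3 1.0
5.50 y 157.5 z 31.5 F -0.5 2.0 0.9
5.70 y 156.5 z 31.5 F -0.2 1.1 -0.6
```

```bash
python3 -m handwheel '[{"delta_pos":[0,0,-0.5],"yaw":0},{"delta_pos":[0,0,-1],"yaw":0}]' >/dev/null && python3 chk.py 4.5 && python3 -m handwheel '[{"delta_pos":[0,0,-0.5],"yaw":0},{"delta_pos":[0,0,-1],"yaw":0}]' >/dev/null && python3 chk.py 4.5 && python3 -m handwheel '[{"delta_pos":[0,0,-0.5],"yaw":0},{"delta_pos":[0,0,-1],"yaw":0}]' >/dev/null && python3 chk.py 4.5 && python3 -m handwheel '[{"delta_pos":[0,0,-0.5],"yaw":0},{"delta_pos":[0,0,-1],"yaw":0}]' >/dev/null && python3 chk.py 4.5 && python3 -m handwheel '[{"delta_pos":[0,0,-0.5],"yaw":0},{"delta_pos":[0,0,-1],"yaw":0}]' >/dev/null && python3 chk.py 4.5 && python3 -m handwheel '[{"delta_pos":[0,0,-0.5],"yaw":0},{"delta_pos":[0,0,-1],"yaw":0}]' >/dev/null && python3 chk.py 4.5 && python3 -m handwheel '[{"delta_pos":[0,0,-0.5],"yaw":0},{"delta_pos":[0,0,-1],"yaw":0}]' >/dev/null && python3 chk.py 4.5 && python3 -m handwheel '[{"delta_pos":[0,0,-0.5],"yaw":0},{"delta_pos":[0,0,-1],"yaw":0}]' >/dev/null && python3 chk.py 4.5 && python3 -m handwheel '[{"delta_pos":[0,0,-0.5],"yaw":0},{"delta_pos":[0,0,-1],"yaw":0}]' >/dev/null && python3 chk.py 4.5 && python3 -m handwheel '[{"delta_pos":[0,0,-0.5],"yaw":0},{"delta_pos":[0,0,-1],"yaw":0}]' >/dev/null && python3 chk.py 4.5
```

```text
5.90 y 155.5 z 31.5 F -0.8 1.3 -0.4
6.10 y 154.5 z 31.5 F 0.2 1.0 -0.3
6.30 y 153.5 z 31.5 F 0.3 1.0 -0.4
6.50 y 152.5 z 31.5 F 0.7 2.0 0.3
6.70 y 151.5 z 31.5 F 1.2 0.6 0.2
6.90 y 150.5 z 31.5 F -0.1 2.6 0.1
7.10 y 149.5 z 31.5 F 0.3 2.1 -0.1
7.30 y 149.0 z 31.5 F -0.2 3.2 -0.0
7.50 y 149.0 z 31.5 F -0.3 7.9 -0.2
```

```bash
python3 -m handwheel '[{"delta_pos":[0,0,-0.2],"yaw":0},{"delta_pos":[0,0,-0.4],"yaw":0},{"delta_pos":[0,0,-0.4],"yaw":0}]' && python3 chk.py 12;  python3 -m handwheel '[{"delta_pos":[0,0,-0.4],"yaw":0},{"delta_pos":[0,0,-0.4],"yaw":0},{"delta_pos":[0,0,-0.4],"yaw":0}]'
python3 - <<'E'
from h import *
from bench import robot
o=robot.get_obs();st(o);print(o["wrist_torque"])
s=robot.snapshot("top");cv2.imwrite("pics/t3.png",cv2.resize(s["image"][140:280,180:340],None,fx=4,fy=4)[:,:,::-1]);pickle.dump(s,open("t3.pkl","wb"))
E
```

```text
time: 7.8
tool_pos: [0.5361, 0.0901, 0.0315]
ee_rot: [-1.567, -0.0, -0.084]
wrist_force: [1.1, 6.5, -0.8]
width: 0.0944
7.80 y 149.0 z 31.5 F 0.5 6.6 -0.8
time: 8.1
tool_pos: [0.5361, 0.0901, 0.0316]
ee_rot: [-1.566, -0.0, -0.084]
wrist_force: [1.0, 8.3, -0.4]
width: 0.0941
t 8.1 shelf [ -7.7951 149.0321] z 31.577994156961733 rpy [-1.5664 -0.0002 -0.0837] yawerr 0.0002781911786948754 F(sx,sy,z) 0.3028898756021468 8.354241213193575 -0.3529337443876719 w 0.0940971836874422
[ 1.2192 -0.0314  0.0003]
```

View pics/t3.png

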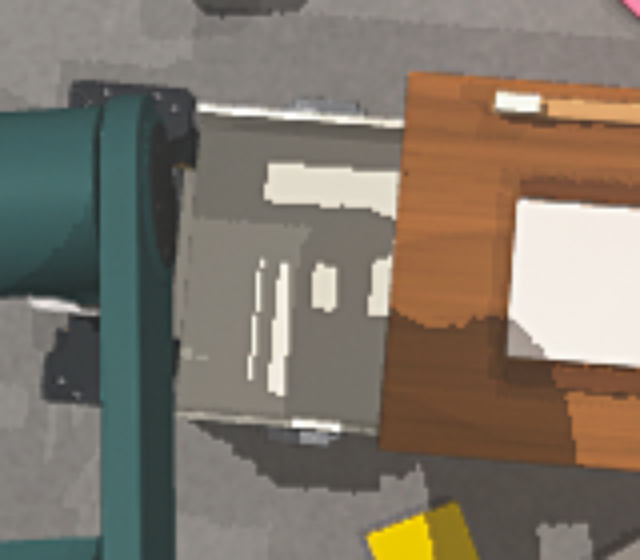

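Box is on the stop: 8 N, face at about -39 mm, within the stated range. Back off and look.

```bash
python3 -m handwheel '[{"delta_pos":[0,0,4],"yaw":0},{"delta_pos":[0,0,15],"yaw":0},{"delta_pos":[0,0,35],"yaw":0},{"delta_pos":[0,-40,50],"yaw":0},{"delta_pos":[0,-85,75],"yaw":0},{"delta_pos":[0,-130,110],"yaw":0},{"delta_pos":[0,-150,150],"yaw":0},{"delta_pos":[0,-150,180],"yaw":0},{"delta_pos":[0,-150,180],"yaw":0}]' 255
python3 - <<'E'
from h import *
from bench import robot
o=robot.get_obs();st(o)
s=robot.snapshot("top");cv2.imwrite("pics/t4.png",cv2.resize(s["image"][140:280,170:330],None,fx=5,fy=4.28)[:600,:800,::-1]);pickle.dump(s,open("t4.pkl","wb"))
E
```

```text
time: 9.05
tool_pos: [0.5513, 0.2711, 0.1828]
ee_rot: [-1.569, -0.003, -0.08]
wrist_force: [0.5, -0.9, 0.5]
width: 0.0254
t 9.05 shelf [ -7.829  330.6633] z 182.76909644778866 rpy [-1.5691 -0.0026 -0.0795] yawerr 0.0044296982548741315 F(sx,sy,z) 0.5909325999278763 -0.8859763820105941 0.5430321118440694 w 0.025406081011485997
```

View pics/t4.png

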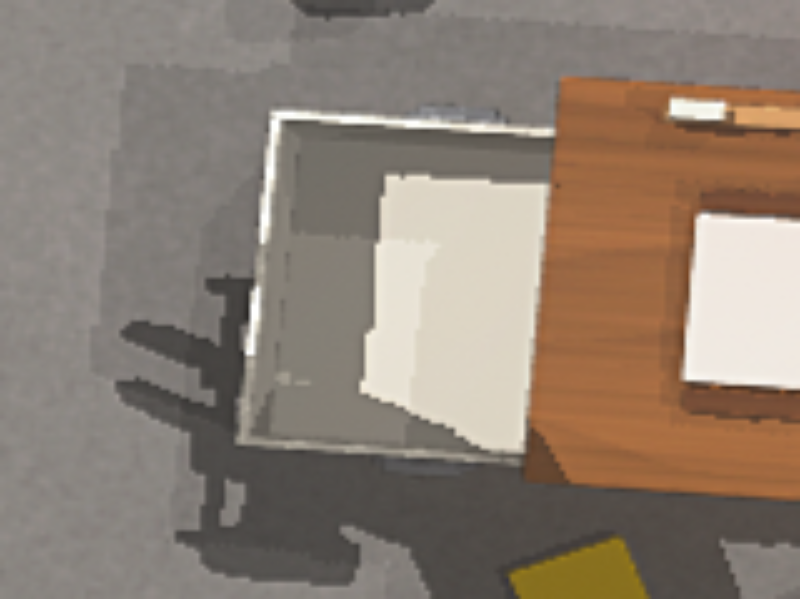

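Run:
```python
from h import *
from bench import robot
s=pickle.load(open("t4.pkl","rb"));im=s["image"];gr=cv2.cvtColor(im,cv2.COLOR_RGB2HSV)
# outer +y rim edge: subpixel max gradient per row (left edge of rim)
g8=cv2.GaussianBlur(cv2.cvtColor(im,cv2.COLOR_RGB2GRAY),(0,0),.7).astype(float);pts=[]
for r in range(170,200):
    x0=224.4-(r-165.7)*6.8/78.3; a=int(x0)-5; d=np.diff(g8[r,a:a+9]); k=d.argmax(); pts.append((a+k+.5,r))
P=ray(s,pts,.075);v=cv2.fitLine(P[:,:2].astype(np.float32),cv2.DIST_HUBER,0,.01,.01).ravel();print("yaw of rim",np.arctan(v[1]/v[0]),"shelf",float(g["yaw"]),"y at ends",W2S(P[0]),W2S(P[-1]))
c=ray(s,[(224.4,165.7),(217.6,244)],.075);print([W2S(p) for p in c])
print("rim top edge dir", )
o=robot.get_obs();print(delta(o,S2W(-5.7,-141,.18)), o["width"])
```

```text
yaw of rim -0.06852353 shelf -0.08394875377416611 y at ends [ 75.6701 139.3547] [  4.8795 140.1459]
[array([ 86.312 , 138.1337]), array([-103.2731,  137.1603])]
rim top edge dir
[   1.0439    1.8851 -469.3443] 0.021404940192188873
```

Run:
```python
from h import *
s=pickle.load(open("t4.pkl","rb"));im=s["image"]
def sub(pts0,pts1,n,nrm,sgn,z):
    g8=cv2.cvtColor(im,cv2.COLOR_RGB2GRAY).astype(np.float32);out=[]
    nrm=np.array(nrm,float)
    for t in np.linspace(.08,.92,n):
        p=np.array(pts0)*(1-t)+np.array(pts1)*t; k=np.arange(-5,5.01,.25)
        q=p+k[:,None]*nrm
        v=cv2.remap(g8,q[:,0].astype(np.float32)[None],q[:,1].astype(np.float32)[None],cv2.INTER_LINEAR)[0]
        v=cv2.GaussianBlur(v[None],(5,1),0)[0];d=np.gradient(v)*sgn;i=d.argmax();out.append(p+k[i]*nrm)
    P=ray(s,out,z);v=cv2.fitLine(P[:,:2].astype(np.float32),cv2.DIST_HUBER,0,.01,.01).ravel();return v,P
a=(224.4,165.7);b=(217.6,244);c=(280,170.5);d=(274,247.8)
for n,p,q,nr,ax in(("+y rim",a,b,(1,0),0),("+x rim",a,c,(0,1),1),("-x rim",b,d,(0,-1),1)):
    v,P=sub(p,q,50,nr,1,.075); an=np.arctan(v[1]/v[0]) if ax==0 else -np.arctan(v[0]/v[1]);print(n,an, W2S(P[0]),W2S(P[-1]))
v,P=sub((280.5,170),(276,240),50,(1,0),1,.12);
```

```text
+y rim -0.079765566 [ 70.8653 139.2653] [-88.4354 139.033 ]
+x rim -0.08628698 [ 87.44   127.3821] [87.1001 13.7109]
-x rim -0.065539196 [-101.3317  126.4683] [-94.3106  13.2391]
```

Box is square to within about 0.3° (rim edges -0.080, -0.086 and -0.066 against -0.084 for the shelf). Now over the coaster with the gripper shut.

```bash
python3 -m handwheel '[{"delta_pos":[0,0,-30],"yaw":0},{"delta_pos":[0,0,-75],"yaw":0},{"delta_pos":[0,0,-120],"yaw":0},{"delta_pos":[0,0,-165],"yaw":0},{"delta_pos":[0,0,-210],"yaw":0},{"delta_pos":[0,0,-255],"yaw":0},{"delta_pos":[0,0,-300],"yaw":0},{"delta_pos":[0,0,-345],"yaw":0},{"delta_pos":[1,0,-390],"yaw":0},{"delta_pos":[1,0,-430],"yaw":0},{"delta_pos":[1,0,-460],"yaw":0},{"delta_pos":[1,0,-469],"yaw":0}]' 255
python3 -m handwheel '[{"delta_pos":[0,0,0],"yaw":0},{"delta_pos":[0,0,0],"yaw":0},{"delta_pos":[0,0,0],"yaw":0}]'
python3 - <<'E'
from h import *
from bench import robot
o=robot.get_obs();st(o)
s=robot.snapshot("scene");cv2.imwrite("pics/s5.png",cv2.resize(s["image"][60:280,100:380],None,fx=2.8,fy=2.7)[:,:,::-1])
E
```

```text
time: 10.3
tool_pos: [0.5107, -0.2039, 0.1803]
ee_rot: [-1.572, 0.003, -0.09]
wrist_force: [0.4, 0.4, -0.4]
width: 0.0003
time: 10.6
tool_pos: [0.5127, -0.1989, 0.1814]
ee_rot: [-1.57, 0.0, -0.082]
wrist_force: [-0.0, 0.7, -0.8]
width: 0.0003
t 10.6 shelf [  -6.8882 -140.9467] z 181.4061473584312 rpy [-1.5703  0.0002 -0.0824] yawerr 0.0015321032627704512 F(sx,sy,z) -0.10077247498025438 0.6611265087819569 -0.8416929467520633 w 0.00034946422243725727
```

View pics/s5.png

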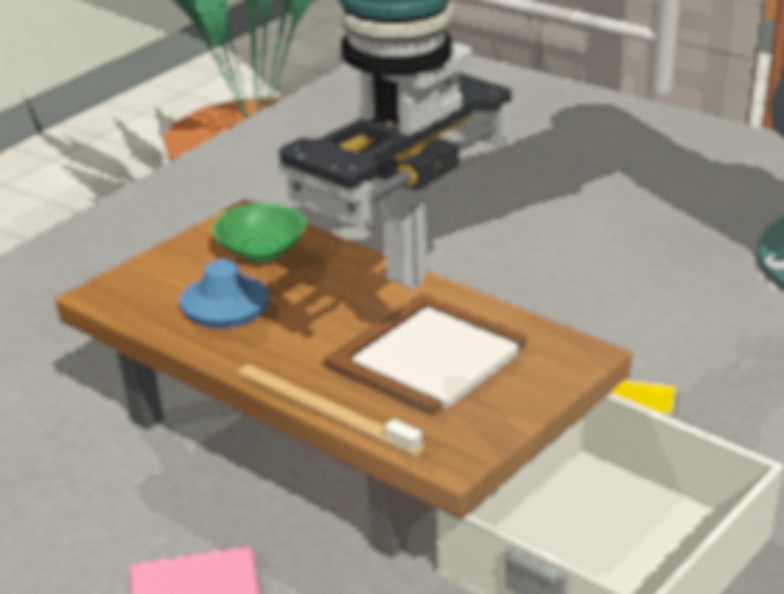

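The closed fingers hang above the rear half of the coaster; shelf objects are clear. Descend, then feel for contact in small steps.

```bash
cat > chkz.py <<'E'
import sys
from h import *
from bench import robot
o=robot.get_obs();f=o["wrist_force"];s=W2S(o["tool_pos"]);print("%.2f x %.1f y %.1f z %.2f F %.1f %.1f %.1f"%(o["time"],*s,o["tool_pos"][2]*1e3,f[:2]@g["ex"],f[:2]@g["u"],f[2]))
sys.exit(1 if abs(f[2])>float(sys.argv[1]) else 0)
E
python3 -m handwheel '[{"delta_pos":[0,15,0],"yaw":0},{"delta_pos":[0,32,0],"yaw":0},{"delta_pos":[0,42,0],"yaw":0},{"delta_pos":[0,45,0],"yaw":0},{"delta_pos":[0,46,0],"yaw":0},{"delta_pos":[0,46,0],"yaw":0}]' && python3 chkz.py 3 && python3 -m handwheel '[{"delta_pos":[0,0.4,0],"yaw":0},{"delta_pos":[0,0.8,0],"yaw":0}]' >/dev/null && python3 chkz.py 2.5 && python3 -m handwheel '[{"delta_pos":[0,0.4,0],"yaw":0},{"delta_pos":[0,0.8,0],"yaw":0}]' >/dev/null && python3 chkz.py 2.5 && python3 -m handwheel '[{"delta_pos":[0,0.4,0],"yaw":0},{"delta_pos":[0,0.4,0],"yaw":0}]' >/dev/null && python3 chkz.py 2.5 && python3 -m handwheel '[{"delta_pos":[0,0.4,0],"yaw":0},{"delta_pos":[0,0.4,0],"yaw":0}]' >/dev/null && python3 chkz.py 2.5 && python3 -m handwheel '[{"delta_pos":[0,0.4,0],"yaw":0},{"delta_pos":[0,0.4,0],"yaw":0}]' >/dev/null && python3 chkz.py 2.5 && python3 -m handwheel '[{"delta_pos":[0,0.4,0],"yaw":0},{"delta_pos":[0,0.4,0],"yaw":0}]' >/dev/null && python3 chkz.py 2.5 && python3 -m handwheel '[{"delta_pos":[0,0.4,0],"yaw":0},{"delta_pos":[0,0.4,0],"yaw":0}]' >/dev/null && python3 chkz.py 2.5
```

```text
time: 11.25
tool_pos: [0.513, -0.2002, 0.1358]
ee_rot: [-1.571, -0.001, -0.084]
wrist_force: [0.3, 0.3, -0.1]
width: 0.0007
11.25 x -6.5 y -142.2 z 135.82 F 0.3 0.3 -0.1
11.45 x -6.4 y -142.5 z 135.43 F 0.4 -0.5 -0.5
11.65 x -6.7 y -142.3 z 134.10 F -0.2 -0.8 -0.2
11.85 x -6.9 y -142.2 z 133.38 F 0.1 1.0 0.5
12.05 x -6.8 y -142.2 z 133.01 F -0.2 -0.5 0.6
12.25 x -6.8 y -142.2 z 132.60 F -0.3 0.5 0.9
12.45 x -6.8 y -142.2 z 132.23 F 0.1 -0.9 0.1
12.65 x -6.8 y -142.2 z 131.82 F 0.7 -0.5 1.2
```

```bash
python3 -m handwheel '[{"delta_pos":[0,0.4,0],"yaw":0},{"delta_pos":[0,0.4,0],"yaw":0}]' >/dev/null && python3 chkz.py 2.5 && python3 -m handwheel '[{"delta_pos":[0,0.4,0],"yaw":0},{"delta_pos":[0,0.4,0],"yaw":0}]' >/dev/null && python3 chkz.py 2.5 && python3 -m handwheel '[{"delta_pos":[0,0.3,0],"yaw":0},{"delta_pos":[0,0.3,0],"yaw":0}]' >/dev/null && python3 chkz.py 2.5 && python3 -m handwheel '[{"delta_pos":[0,0.3,0],"yaw":0},{"delta_pos":[0,0.3,0],"yaw":0}]' >/dev/null && python3 chkz.py 2.5 && python3 -m handwheel '[{"delta_pos":[0,0.3,0],"yaw":0},{"delta_pos":[0,0.3,0],"yaw":0}]' >/dev/null && python3 chkz.py 2.5 && python3 -m handwheel '[{"delta_pos":[0,0.3,0],"yaw":0},{"delta_pos":[0,0.3,0],"yaw":0}]' >/dev/null && python3 chkz.py 2.5 && python3 -m handwheel '[{"delta_pos":[0,0.3,0],"yaw":0},{"delta_pos":[0,0.3,0],"yaw":0}]' >/dev/null && python3 chkz.py 2.5 && python3 -m handwheel '[{"delta_pos":[0,0.3,0],"yaw":0},{"delta_pos":[0,0.3,0],"yaw":0}]' >/dev/null && python3 chkz.py 2.5
```

```text
12.85 x -6.8 y -142.2 z 131.39 F 0.7 0.8 0.2
13.05 x -6.8 y -142.2 z 130.99 F -0.2 -0.2 -0.3
13.25 x -6.8 y -142.2 z 130.70 F 0.8 -0.2 0.4
13.45 x -6.8 y -142.2 z 130.41 F 0.1 -0.3 -0.2
13.65 x -6.8 y -142.2 z 130.30 F 0.3 -0.1 0.1
13.85 x -6.7 y -142.2 z 130.29 F -0.5 -0.0 3.2
```

```bash
python3 -m handwheel '[{"delta_pos":[0,0.15,0],"yaw":0},{"delta_pos":[0,0.15,0],"yaw":0},{"delta_pos":[0,0.15,0],"yaw":0}]' >/dev/null; python3 chkz.py 5 && python3 -m handwheel '[{"delta_pos":[0,0.1,0],"yaw":0},{"delta_pos":[0,0.1,0],"yaw":0},{"delta_pos":[0,0.1,0],"yaw":0}]' >/dev/null; python3 chkz.py 5
```

```text
14.15 x -6.6 y -142.3 z 130.30 F -1.6 0.2 4.5
14.45 x -6.6 y -142.3 z 130.25 F -0.4 0.4 5.5
```

```bash
python3 -m handwheel '[{"delta_pos":[0,0.05,1],"yaw":0},{"delta_pos":[0,0.05,2],"yaw":0},{"delta_pos":[0,0.05,3.5],"yaw":0},{"delta_pos":[0,0.05,5],"yaw":0}]' >/dev/null; python3 chkz.py 12 && python3 -m handwheel '[{"delta_pos":[0,0,1.5],"yaw":0},{"delta_pos":[0,0,3],"yaw":0},{"delta_pos":[0,0,4.5],"yaw":0},{"delta_pos":[0,0,6],"yaw":0}]' >/dev/null; python3 chkz.py 12
python3 - <<'E'
from h import *
from bench import robot
s=robot.snapshot("scene");cv2.imwrite("pics/s6.png",cv2.resize(s["image"][120:270,160:360],None,fx=4,fy=4)[:,:,::-1])
E
```

```text
14.85 x -6.0 y -137.9 z 130.30 F 0.2 -1.5 4.4
15.25 x -6.0 y -131.9 z 130.28 F 0.3 -1.4 5.0
```

View pics/s6.png

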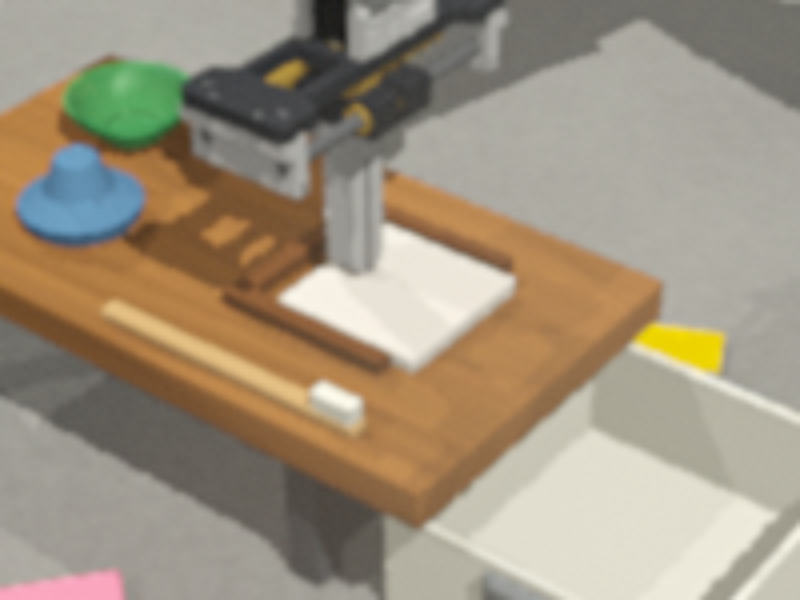

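The coaster follows the finger out of the tray. Continue the drag.

```bash
python3 -m handwheel '[{"delta_pos":[0,0,2.5],"yaw":0},{"delta_pos":[0,0,5],"yaw":0},{"delta_pos":[0,0,7.5],"yaw":0},{"delta_pos":[0,0,10],"yaw":0},{"delta_pos":[0,0,12.5],"yaw":0},{"delta_pos":[0,0,15],"yaw":0},{"delta_pos":[0,0,17.5],"yaw":0},{"delta_pos":[0,0,20],"yaw":0}]' >/dev/null; python3 chkz.py 9 && python3 -m handwheel '[{"delta_pos":[0,0,2.5],"yaw":0},{"delta_pos":[0,0,5],"yaw":0},{"delta_pos":[0,0,7.5],"yaw":0},{"delta_pos":[0,0,10],"yaw":0},{"delta_pos":[0,0,12.5],"yaw":0},{"delta_pos":[0,0,15],"yaw":0},{"delta_pos":[0,0,17.5],"yaw":0},{"delta_pos":[0,0,20],"yaw":0}]' >/dev/null; python3 chkz.py 9
```

```text
16.10 x -6.0 y -111.8 z 130.29 F 0.7 -0.4 4.9
16.90 x -6.0 y -91.8 z 130.28 F -0.7 -0.8 4.3
```

```bash
python3 -m handwheel '[{"delta_pos":[0,0.1,2.5],"yaw":0},{"delta_pos":[0,0.1,5],"yaw":0},{"delta_pos":[0,0.1,7.5],"yaw":0},{"delta_pos":[0,0.1,10],"yaw":0},{"delta_pos":[0,0.1,12.5],"yaw":0},{"delta_pos":[0,0.1,15],"yaw":0},{"delta_pos":[0,0.1,17.5],"yaw":0},{"delta_pos":[0,0.1,20],"yaw":0}]' >/dev/null; python3 chkz.py 9 && python3 -m handwheel '[{"delta_pos":[0,0,2.5],"yaw":0},{"delta_pos":[0,0,5],"yaw":0},{"delta_pos":[0,0,7.5],"yaw":0},{"delta_pos":[0,0,10],"yaw":0},{"delta_pos":[0,0,12.5],"yaw":0},{"delta_pos":[0,0,15],"yaw":0},{"delta_pos":[0,0,17.5],"yaw":0},{"delta_pos":[0,0,20],"yaw":0}]' >/dev/null; python3 chkz.py 9;  python3 - <<'E'
from h import *
from bench import robot
s=robot.snapshot("scene");cv2.imwrite("pics/s7.png",cv2.resize(s["image"][120:270,180:380],None,fx=4,fy=4)[:,:,::-1])
E
```

```text
17.70 x -6.0 y -71.8 z 130.29 F -0.2 -2.3 6.3
18.50 x -6.0 y -51.8 z 130.29 F -0.4 -1.6 5.5
```

View pics/s7.png

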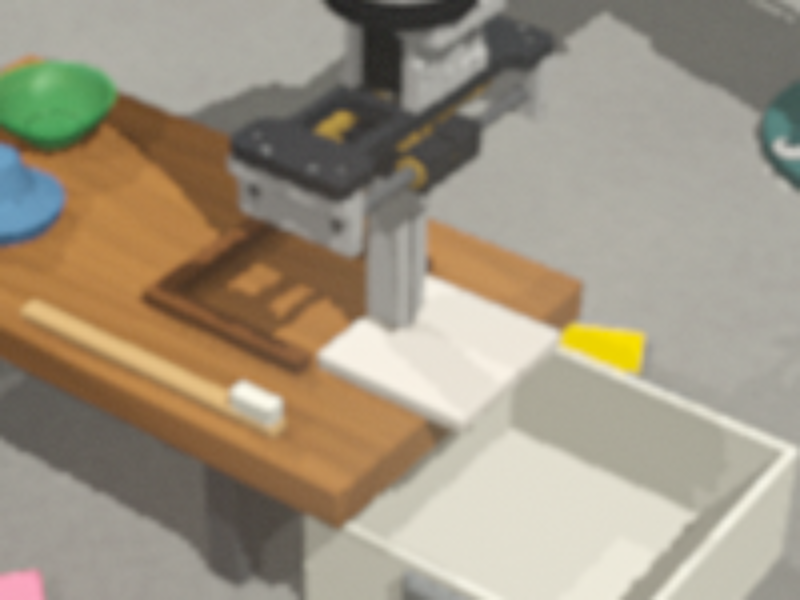

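```bash
python3 -m handwheel '[{"delta_pos":[0,0,2.5],"yaw":0},{"delta_pos":[0,0,5],"yaw":0},{"delta_pos":[0,0,7.5],"yaw":0},{"delta_pos":[0,0,10],"yaw":0},{"delta_pos":[0,0,12.5],"yaw":0},{"delta_pos":[0,0,15],"yaw":0},{"delta_pos":[0,0,17.5],"yaw":0},{"delta_pos":[0,0,20],"yaw":0}]' >/dev/null; python3 chkz.py 9 && python3 -m handwheel '[{"delta_pos":[0,0.1,2.5],"yaw":0},{"delta_pos":[0,0.1,5],"yaw":0},{"delta_pos":[0,0.1,7.5],"yaw":0},{"delta_pos":[0,0.1,10],"yaw":0},{"delta_pos":[0,0.1,12.5],"yaw":0},{"delta_pos":[0,0.1,15],"yaw":0},{"delta_pos":[0,0.1,17],"yaw":0},{"delta_pos":[0,0.1,18],"yaw":0}]' >/dev/null; python3 chkz.py 9;  python3 - <<'E'
from h import *
from bench import robot
s=robot.snapshot("scene");cv2.imwrite("pics/s8.png",cv2.resize(s["image"][120:270,210:410],None,fx=4,fy=4)[:,:,::-1])
s=robot.snapshot("top");cv2.imwrite("pics/t8.png",cv2.resize(s["image"][140:280,180:340],None,fx=4,fy=4)[:,:,::-1])
E
```

```text
19.35 x -6.0 y -31.7 z 130.27 F 0.1 -2.1 5.9
20.15 x -5.9 y -13.7 z 130.28 F 0.2 -0.9 6.0
```

View pics/s8.png

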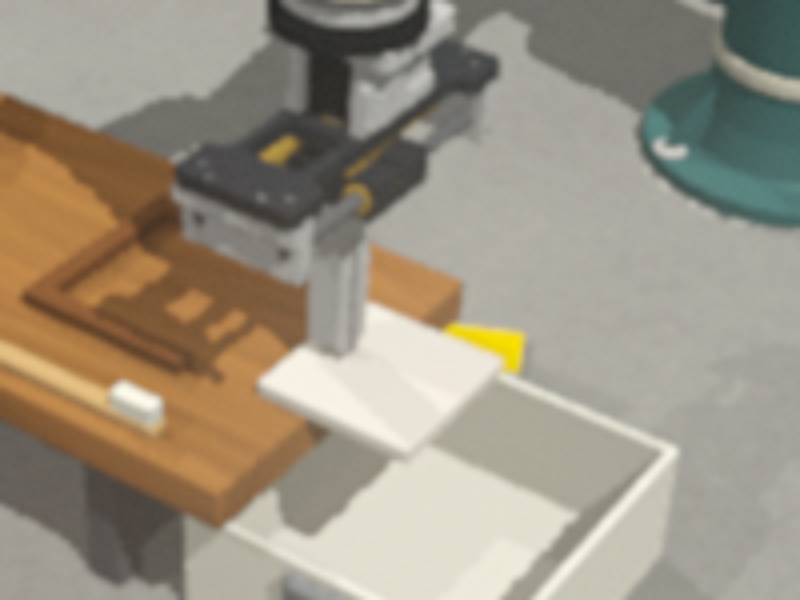

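View pics/t8.png

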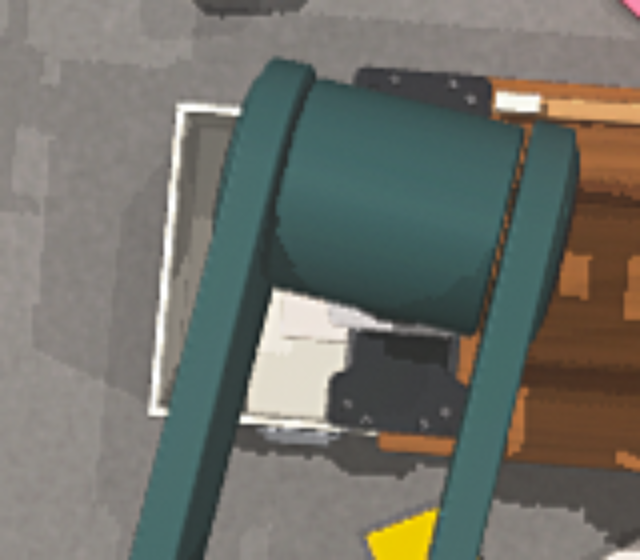

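Coaster overhangs with its centre about 16 mm past the brink, held only by the finger. Lift straight up quickly so it tips in.

```bash
python3 -m handwheel '[{"delta_pos":[0,-30,0],"yaw":0},{"delta_pos":[0,-75,0],"yaw":0},{"delta_pos":[0,-110,0],"yaw":0},{"delta_pos":[0,-120,0],"yaw":0},{"delta_pos":[0,-120,0],"yaw":0},{"delta_pos":[0,-120,0],"yaw":0}]';  python3 - <<'E'
from h import *
from bench import robot
s=robot.snapshot("scene");cv2.imwrite("pics/s9.png",cv2.resize(s["image"][120:330,180:430],None,fx=3,fy=2.8)[:,:,::-1])
E
```

```text
time: 20.85
tool_pos: [0.5228, -0.0714, 0.2468]
ee_rot: [-1.57, 0.004, -0.084]
wrist_force: [-0.1, 0.4, -0.6]
width: 0.0005
```

View pics/s9.png

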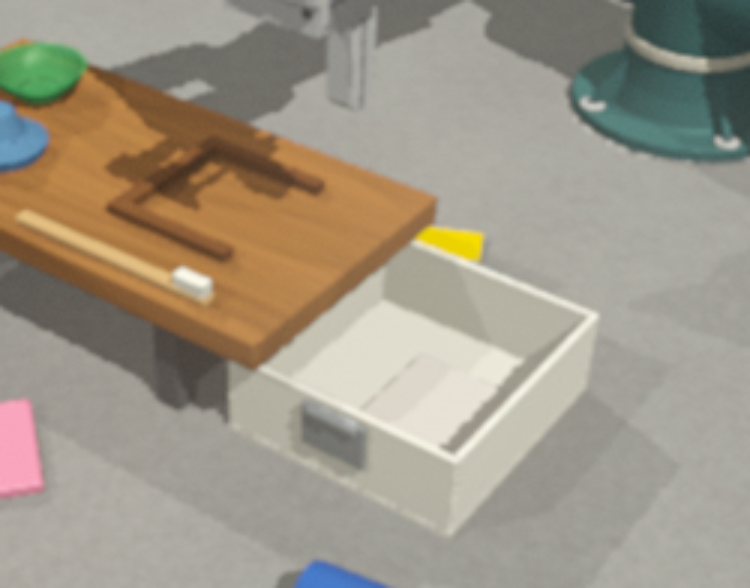

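The coaster lies flat in the box. Clear the arm and check that the box was not knocked off the stop.

```bash
python3 -m handwheel '[{"delta_pos":[0,0,40],"yaw":0},{"delta_pos":[0,0,85],"yaw":0},{"delta_pos":[0,0,130],"yaw":0},{"delta_pos":[0,0,175],"yaw":0},{"delta_pos":[0,0,220],"yaw":0},{"delta_pos":[0,0,265],"yaw":0},{"delta_pos":[0,0,310],"yaw":0},{"delta_pos":[0,0,350],"yaw":0},{"delta_pos":[0,0,370],"yaw":0},{"delta_pos":[0,0,370],"yaw":0}]' >/dev/null;  python3 - <<'E'
from h import *
from bench import robot
s=robot.snapshot("top");pickle.dump(s,open("t10.pkl","wb"));cv2.imwrite("pics/t10.png",cv2.resize(s["image"][60:300,170:490],None,fx=2.5,fy=2.5)[:,:,::-1])
im=s["image"]
def sub(s,pts0,pts1,n,nrm,sgn,z):
    g8=cv2.cvtColor(s["image"],cv2.COLOR_RGB2GRAY).astype(np.float32);out=[];nrm=np.array(nrm,float)
    for t in np.linspace(.08,.92,n):
        p=np.array(pts0)*(1-t)+np.array(pts1)*t; k=np.arange(-5,5.01,.25);q=p+k[:,None]*nrm
        v=cv2.remap(g8,q[:,0].astype(np.float32)[None],q[:,1].astype(np.float32)[None],cv2.INTER_LINEAR)[0]
        v=cv2.GaussianBlur(v[None],(5,1),0)[0];d=np.gradient(v)*sgn;out.append(p+k[d.argmax()]*nrm)
    P=ray(s,out,z);return cv2.fitLine(P[:,:2].astype(np.float32),cv2.DIST_HUBER,0,.01,.01).ravel(),P
a=(224.4,165.7);b=(217.6,244);c=(280,170.5);d=(274,247.8)
for n,p,q,nr,ax in(("+y rim",a,b,(1,0),0),("+x rim",a,c,(0,1),1),("-x rim",b,d,(0,-1),1)):
    for f in("t4.pkl","t10.pkl"):
        v,P=sub(pickle.load(open(f,"rb")),p,q,50,nr,1,.075); an=np.arctan(v[1]/v[0]) if ax==0 else -np.arctan(v[0]/v[1]);print(f,n,an, W2S(P[0]),W2S(P[-1]), "median", np.median([W2S(p) for p in P],0))
# bystanders: same colours before/after
def cen(s,lo,hi):
    m=cv2.inRange(cv2.cvtColor(s["image"],cv2.COLOR_RGB2HSV),lo,hi);cs=cv2.findContours(m,0,2)[0];return cv2.minAreaRect(max(cs,key=cv2.contourArea))
s0=pickle.load(open("top0.pkl","rb"))
for n,lo,hi in(("green",(45,80,20),(85,255,255)),("blue holder",(100,80,60),(113,200,255)),("roller",(114,150,50),(125,255,255)),("pink",(160,80,100),(179,255,255)),("yellow",(22,150,90),(32,255,255))):print(n,cen(s0,lo,hi),cen(s,lo,hi))
E
```

```text
t4.pkl +y rim -0.079765566 [ 70.8653 139.2653] [-88.4354 139.033 ] median [ -9.2005 139.4153]
t10.pkl +y rim -0.078233585 [ 70.8653 139.2653] [-88.4354 139.033 ] median [ -9.2005 139.2339]
t4.pkl +x rim -0.08628698 [ 87.44   127.3821] [87.1001 13.7109] median [87.2559 70.4699]
t10.pkl +x rim -0.08628698 [ 87.44   127.3821] [87.1001 13.7109] median [87.2698 70.4699]
t4.pkl -x rim -0.065539196 [-101.3317  126.4683] [-94.3106  13.2391] median [-101.9145   69.479 ]
t10.pkl -x rim -0.06655033 [-101.3317  126.4683] [-94.3106  13.2391] median [-101.9491   69.479 ]
green ((427.5, 236.5), (35.0, 35.0), 90.0) ((427.5, 236.5), (35.0, 35.0), 90.0)
blue holder ((409.0, 198.0), (30.0, 30.0), 90.0) ((409.0, 198.0), (30.0, 30.0), 90.0)
roller ((246.0, 125.0), (0.0, 0.0), 0.0) ((246.0, 125.0), (0.0, 0.0), 0.0)
pink ((348.5000305175781, 129.0), (34.64822769165039, 34.64822769165039), 45.0) ((348.5000305175781, 129.0), (34.64822769165039, 34.64822769165039), 45.0)
yellow ((286.7525634765625, 280.55670166015625), (24.697755813598633, 24.554166793823242), 68.96248626708984) ((286.7783508300781, 280.6237487792969), (24.697755813598633, 24.41057777404785), 68.96248626708984)
```

View pics/t10.png

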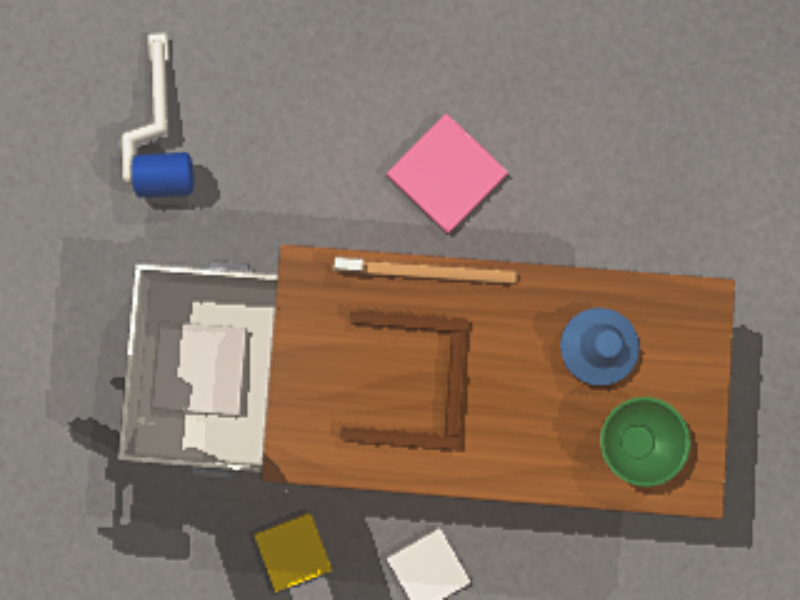

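The box has not moved from its place on the stop, the coaster is flat inside it, and the bystanders are where they were. Handing in.

```bash
python3 -c "
from bench import robot
print(robot.close_job())"
```

```text
the job is handed in; nothing more can be done
None
```

The box is against the stop and the coaster lies flat inside it. I handed the job in with the arm clear, at about 22 s of the 72 s allowed.

**Box:** I pushed it with two spread fingertips until its wall met the stop, about 40 mm inside the brink. The highest push reading was about 8 N. The force was only read at the end of each step.

**Coaster:** I dragged it out of the tray with the closed fingertips at about 4–6 N. I stopped with its centre roughly 16 mm past the brink and lifted, and it tipped into the box.

**Last checks:**
- **Box position:** it did not move when the coaster landed; the rim edges match the earlier picture to within 0.2 mm.
- **Squareness:** the rim edges read -0.078, -0.086 and -0.067 rad against the shelf's -0.084. The -x rim edge (-0.067) disagrees by about 1°. I put that down to pixel noise because the other two edges agree, but I did not confirm it.
- **Other objects:** the dish, incense holder, and pink and yellow slabs are unchanged between the first and last pictures. My colour check on the ice roller found only one pixel, so it proved nothing. I judged the roller and the toothbrush by eye in the last picture; both look unmoved.

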